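# Start the flip timer: tip it green side up

### The job

An incubation is due to be timed: start the cube-shaped flip timer by tipping it over so that its green side, which now faces sideways, points straight up. Push it over with the fingertips only, never pick it up or carry it; it must end lying flat and still on its rubber mat, and the cups, the marker and the vial beside it stay where they are.

Things in the scene. Friction and masses are not known exactly. Their poses are not given: they have to be found in the camera images.
- flip_timer: Flip timer: loose white plastic cube, side 64 mm, edges rounded 5 mm, 0.11-0.22 kg, standing on the mat. Origin at its centre. Sides: +x green panel (faces any horizontal way at the start), +y blue, -x yellow, -y red, +z grey display window (up at the start), -z battery door. Pushed slowly near the top of a side, it tips over the opposite lower edge with little sliding (grippy mat).
- mat: Dark blue-grey rubber mat with a light border line, 240 mm (x) by 300 mm (y), 3 mm thick, fixed to the desk. Origin at the centre of its underside (desk level); x and y along its edges (nearly the world's), z up. Behind it to the left a tall fixed analyser fills the desk from about x = 0.62 m back, y = -0.13 to 0.41 m: keep the arm in front of it.
- red_cup: Bystander on the desk, to be left alone: specimen cup with red screw lid, 60 mm across, 70 mm high. Origin at the centre of its underside.
- blue_cup: Bystander on the desk, to be left alone: specimen cup with blue screw lid, 60 mm across, 70 mm high. Origin at the centre of its underside.
- pink_marker: Bystander on the desk, to be left alone: standing marker with pink cap, 19 mm across, 128 mm high. Origin at the centre of its underside.
- amber_vial: Bystander on the desk, to be left alone: standing amber vial with grey cap, 44 mm across, 122 mm high. Origin at the centre of its underside.

How it is judged:
By the outcome, as a careful person would: the job done as asked, in the order asked, and still so for the second after the job is handed in, with the robot touching nothing.
It also fails if it takes over 42 s, if anything falls off the work surface, if the arm or the gripper's body presses on something with over 40 N, if the wrist force passes 120 N, or if a joint passes its speed limit or range.

### The arm

A 7-joint arm with a two-finger parallel gripper is mounted at the origin on a cart in front of the work surface, level with it; the furniture and walls round the work are solid. World frame = base frame: x ahead of the robot, y to its left, z up, the work surface at z = 0. Lengths are in m, angles in rad, forces in N, time in s.
With the tool pointing down it reaches from about 0.425 to 0.875 m from the base axis. Payload 8.4 kg.
Tool frame: the origin (TCP) lies at the very end of the fingers, on their centre line; the grasp point (between the pads) lies 19 mm behind it; z points along the fingers, y is the direction in which the jaws open and shut (so a half turn about z gives the same grasp; the last joint's range is limited). The gripper opens to 87 mm and grips with 3 to 60 N. Pads are 19 mm wide; open, the fingers measure 117 mm over their backs; the gripper's body (75 mm by 190 mm) begins 51 mm behind the grasp point.
Start: joints at [-1.304, 0.333, 0.04, 1.465, -0.013, 1.343, -0.059], TCP at [0.233, 0.607, 0.223] pointing down, gripper open.
Joint ranges: [-2.58, 2.58], [-0.38, 2.09], [-1.3, 1.39], [0.25, 2.4], [-1.5, 4.64], [0.08, 2.09], [-2.65, 2.65]. Speed limits (rad/s): [2.22, 2.22, 2.79, 2.79, 3.14, 3.14, 3.14].

### API

Orientations are given as a unit quaternion [x, y, z, w].
In Python, from bench import bot, imaging gives the robot as it stands.
- The arm moves only by the tool arm_command, never from a script. Its argument "series" is a list of rows, each an object of numbers: "gripper": the closure in counts, from 0 (fully open) to 255 (shut); "x", "y", "z": the shift along the tool's x, y, z in cm; "ax", "ay", "az": the turn, a rotation vector about the tool's x, y, z in rad. In form: [{"gripper": .., "x": .., "y": .., "z": .., "ax": .., "ay": .., "az": ..}, ...]. A call has 1 to 12 rows; each row is the pose to reach, as a shift and turn from the pose commanded when the call began, along the tool's axes at that moment; what a row does not reach only later rows make up. A row lasts 1/8 s, in which the tool goes at most 62.5 mm and 10.7 degrees, less where a joint would pass 70% of its speed; a pose out of reach is approached as far as the arm can. A call with a gripper value outside its range is refused whole. The fingers move at their own pace and stop on an object; "force" is the grip in N (left out, the last holds). Time passes only in rows, so rows that repeat a pose let the fingers close. It gives the time, the measured TCP pose, the force and the opening at its end, in the units of the state.
- bot.read_state(): the state, without advancing time (a new reading comes with each control period).
- imaging.get_image(name): name is "side" or "top" or "wrist"; returns the picture (400x640x3 uint8, blue, green, red); there is no depth.
- imaging.camera_model(name): a dict with "fx", "fy", "cx", "cy" (pixels), "T" (4x4, takes a point from camera to world coordinates); the wrist camera has in their place "hand_eye" (4x4, takes a point from camera to tool coordinates, whose origin is the TCP and whose axes are the flange's). Camera axes: x right, y up, looking along -z (the intrinsics and any distortion apply to the point x, -y, -z); pixel columns grow to the right and rows downward; lengths in m; the calibration is good to about 2 mm. A picture is of the moment at which its call begins: read the wrist's pose just before it. camera_model takes no time and is no camera call.
- bot.close_job(): hands the job in, once; it reports no verdict.
The state is a dict: "t": time; "joint_positions": joint angles; "joint_velocities": joint speeds; "tau": joint torques, N m; "position": TCP position; "eef_rot": TCP orientation; "wrist_force": force on the tool from outside, world axes, zero at the start; "ft_torque": the same for the moment, N m; "width": finger opening in m.
Only numpy, scipy, OpenCV 4.12 (cv2) and the standard library are available. Lean on these libraries where they do the work, as an engineer would, in place of code of your own. Each camera call takes 0.05 s, during which the arm holds its last target.

## Working session

There is one attempt and no reset: what is moved stays moved. The work goes in short steps, Python scripts to look and compute and a tool call to move; the robot and the scene stay as the last step left them, time stands still between calls to the robot, and variables do not carry over. Pictures are saved under pics/ and viewed, and the job is handed in when it is done.

Besides the shell and the picture viewer there is one more tool, called after "Call:" as name(argument=value, ...) on one line, values as JSON. arm_command: Moves the arm, as the interface text tells. Its arguments: {"type":"object","properties":{"series":{"type":"array"},"force":{"type":"number"}},"required":["series"]}

```bash
mkdir -p pics; ls; python3 - <<'E'
from bench import bot, imaging
import cv2,numpy as np
np.set_printoptions(precision=4,suppress=True)
for n in ["side","top"]:
    cv2.imwrite(f"pics/{n}0.png",imaging.get_image(n))
    m=imaging.camera_model(n);print(n,{k:(np.array(v).tolist() if k!='T' else np.array(v)) for k,v in m.items()})
s=bot.read_state();print(s)
E
```

```text
pics
side {'fx': 501.665394751322, 'fy': 501.665394751322, 'cx': 319.96169582841895, 'cy': 203.97689969988937, 'T': array([[-0.9997, -0.021 , -0.0154,  0.4996],
       [-0.0041, -0.4541,  0.891 ,  0.8022],
       [-0.0257,  0.8907,  0.4538,  0.6144],
       [ 0.    ,  0.    ,  0.    ,  1.    ]])}
top {'fx': 479.5693183088232, 'fy': 479.5693183088232, 'cx': 317.00289698952525, 'cy': 205.6221484661885, 'T': array([[ 0.0246,  0.9901, -0.1383,  0.3086],
       [-0.9995,  0.0271,  0.0158, -0.2539],
       [ 0.0194,  0.1378,  0.9903,  1.4155],
       [ 0.    ,  0.    ,  0.    ,  1.    ]])}
{'t': 0.1, 'joint_positions': array([-1.3042,  0.3339,  0.0398,  1.4662, -0.0134,  1.3433, -0.0585]), 'joint_velocities': array([-0.0005, -0.0005,  0.0012, -0.0009,  0.001 ,  0.0003, -0.0004]), 'tau': array([  0.0046, -65.7808,   1.3403, -40.4712,  -0.0597,   0.0409,
         0.0001]), 'position': array([0.2323, 0.6066, 0.2217]), 'eef_rot': array([ 0.1819,  0.9833, -0.0008, -0.0001]), 'wrist_force': array([ 0.1589, -0.0008,  0.0776]), 'ft_torque': array([-0.0113,  0.0222,  0.004 ]), 'width': 0.0871106468262531}
```

View pics/side0.png

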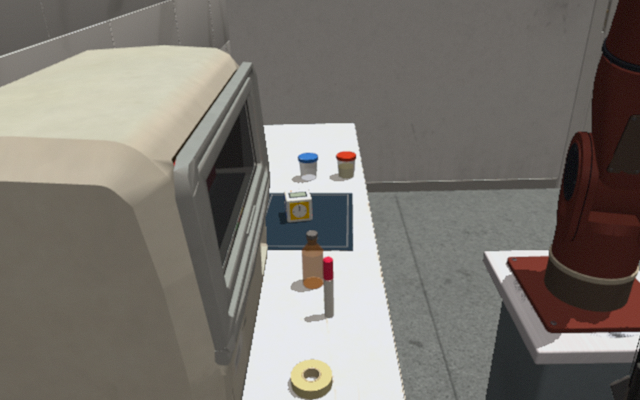

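View pics/top0.png

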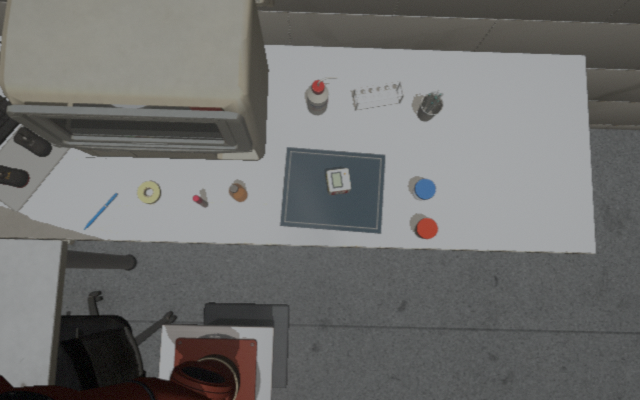

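```bash
cat > h.py <<'E'
from bench import bot, imaging
import cv2,numpy as np
from scipy.spatial.transform import Rotation as R
np.set_printoptions(precision=4,suppress=True)
def ray(n,u,v,z,m=None,T=None):
    m=m or imaging.camera_model(n)
    T=np.array(m['T']) if T is None else T
    d=T[:3,:3]@np.array([(u-m['cx'])/m['fx'],-(v-m['cy'])/m['fy'],-1]);o=T[:3,3]
    return o+d*(z-o[2])/d[2]
E
python3 - <<'E'
from h import *
t=cv2.imread('pics/top0.png');s=cv2.imread('pics/side0.png')
cv2.imwrite('pics/top0z.png',cv2.resize(t[120:270,180:460],None,fx=2.8,fy=2.8,interpolation=cv2.INTER_CUBIC))
cv2.imwrite('pics/side0z.png',cv2.resize(s[140:330,255:375],None,fx=3,fy=3,interpolation=cv2.INTER_CUBIC))
# top face white mask in mat area
roi=t[140:235,278:390];g=cv2.cvtColor(roi,cv2.COLOR_BGR2HSV)
m=((g[...,2]>150)&(g[...,1]<60)).astype(np.uint8)
n,l,st,c=cv2.connectedComponentsWithStats(m)
for i in range(1,n):
    if 150<st[i,4]<1500:
        cs,_=cv2.findContours((l==i).astype(np.uint8),0,2)
        r=cv2.minAreaRect(max(cs,key=cv2.contourArea));print(st[i],r)
        b=cv2.boxPoints(r)+[278,140];P=np.array([ray('top',u,v,.067) for u,v in b]);print(b,P,P.mean(0))
hsv=cv2.cvtColor(t,cv2.COLOR_BGR2HSV)
for nm,(u,v),z in [('red',(427,228),.07),('blue',(425,189),.07),('pink',(197,199),.128),('vial',(235,187),.122),('mat',(290,149),.003),('mat',(385,155),.003),('mat',(381,233),.003),('mat',(281,226),.003)]:
    print(nm,ray('top',u,v,z))
E
```

```text
[ 50  29  22  22 215] ((60.439998626708984, 39.57999801635742), (20.50609588623047, 20.223257064819336), 81.8698959350586)
[[326.98 170.86]
 [347.   168.  ]
 [349.9  188.3 ]
 [329.88 191.16]] [[ 0.5985 -0.3016  0.067 ]
 [ 0.6085 -0.359   0.067 ]
 [ 0.5495 -0.3682  0.067 ]
 [ 0.5396 -0.3112  0.067 ]] [ 0.574 -0.335  0.067]
red [ 0.4412 -0.588   0.07  ]
blue [ 0.553 -0.583  0.07 ]
pink [0.4977 0.0503 0.128 ]
vial [ 0.5345 -0.0495  0.122 ]
mat [ 0.6763 -0.1907  0.003 ]
mat [ 0.6662 -0.4785  0.003 ]
mat [ 0.4293 -0.4678  0.003 ]
mat [ 0.4423 -0.1717  0.003 ]
```

```bash
python3 -c "
from h import *
print(imaging.camera_model('wrist'))"
```

```text
{'fx': 306.8666177793375, 'fy': 306.8666177793375, 'cx': 317.80553571670083, 'cy': 196.6647810472433, 'hand_eye': array([[ 0.0005,  0.9623,  0.272 ,  0.0742],
       [ 1.    , -0.0003, -0.0006,  0.0003],
       [-0.0005,  0.272 , -0.9623, -0.1627],
       [ 0.    ,  0.    ,  0.    ,  1.    ]])}
```

View pics/top0z.png

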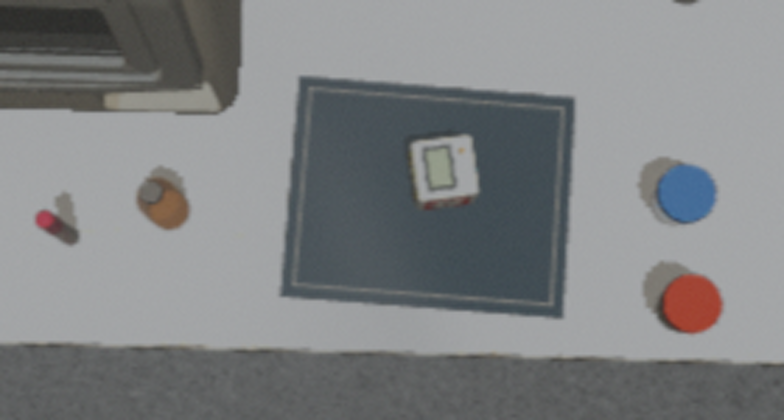

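View pics/side0z.png

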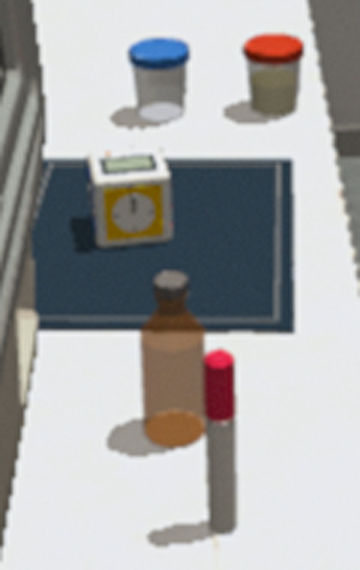

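```bash
cat >> h.py <<'E'
def plan(pts,yaws):  # world xyz and tool-y yaw(deg) -> rows
    s=bot.read_state();p=np.array(s['position']);r=R.from_quat(s['eef_rot'])
    out=[]
    for q,y in zip(pts,yaws):
        a=np.radians(y);yt=np.array([np.cos(a),np.sin(a),0]);zt=np.array([0,0,-1.]);xt=np.cross(yt,zt)
        rt=R.from_matrix(np.c_[xt,yt,zt])
        d=r.inv().apply(np.array(q)-p)*100;w=(r.inv()*rt).as_rotvec()
        out.append((d.round(2),w.round(3)));print(d.round(2),w.round(3))
E
python3 - <<'E'
from h import *
plan([(.40,.40,.24),(.47,.1,.24),(.53,-.2,.22),(.586,-.406,.15)],[50,36,20,9.5])
E
```

```text
[-23.05 -13.3   -1.8 ] [-0.001  0.     0.332]
[-40.31 -38.81  -1.76] [-0.001  0.001  0.577]
[-56.64 -64.68   0.28] [-0.001  0.001  0.856]
[-69.24 -81.9    7.3 ] [-0.001  0.001  1.039]
```

Call:
arm_command(series=[{"gripper": 196,"x": -5.8,"y": -3.3,"z": -0.5,"ax": 0,"ay": 0,"az": 0.08},{"gripper": 196,"x": -11.5,"y": -6.7,"z": -1,"ax": 0,"ay": 0,"az": 0.17},{"gripper": 196,"x": -17.3,"y": -10,"z": -1.5,"ax": 0,"ay": 0,"az": 0.25},{"gripper": 196,"x": -23,"y": -13.3,"z": -1.8,"ax": 0,"ay": 0,"az": 0.33},{"gripper": 196,"x": -26.5,"y": -18.4,"z": -1.8,"ax": 0,"ay": 0,"az": 0.38},{"gripper": 196,"x": -30,"y": -23.5,"z": -1.8,"ax": 0,"ay": 0,"az": 0.43},{"gripper": 196,"x": -33.4,"y": -28.6,"z": -1.8,"ax": 0,"ay": 0,"az": 0.48},{"gripper": 196,"x": -36.8,"y": -33.7,"z": -1.8,"ax": 0,"ay": 0,"az": 0.53},{"gripper": 196,"x": -40.3,"y": -38.8,"z": -1.8,"ax": 0,"ay": 0,"az": 0.577},{"gripper": 196,"x": -43.5,"y": -44,"z": -1.8,"ax": 0,"ay": 0,"az": 0.63},{"gripper": 196,"x": -46.8,"y": -49,"z": -1.6,"ax": 0,"ay": 0,"az": 0.69},{"gripper": 196,"x": -50,"y": -54,"z": -1.4,"ax": 0,"ay": 0,"az": 0.74}])

```text
t: 1.6
position: [0.5055, -0.0746, 0.2367]
eef_rot: [0.526, 0.851, 0.0, 0.0]
wrist_force: [1.3, 0.1, -0.3]
width: 0.02
```

```bash
python3 - <<'E'
from h import *
s=bot.read_state();print(s['t'],s['position'],s['joint_positions'],s['width'])
plan([(.53,-.2,.22),(.56,-.3,.19),(.586,-.406,.15)],[20,14,9.5])
E
```

```text
1.6 [ 0.5055 -0.0746  0.2367] [-0.5954  0.0235  0.6751  1.8053 -0.0157  1.3177  0.547 ] 0.019982140906136446
[-12.31  -3.41   1.66] [ 0.001 -0.     0.114]
[-22.6   -5.2    4.66] [ 0.001 -0.     0.219]
[-33.24  -7.62   8.66] [ 0.001 -0.     0.298]
```

Call:
arm_command(series=[{"gripper": 196,"x": -5,"y": -1.5,"z": 0.5,"ax": 0,"ay": 0,"az": 0.05},{"gripper": 196,"x": -10,"y": -2.8,"z": 1.3,"ax": 0,"ay": 0,"az": 0.1},{"gripper": 196,"x": -15,"y": -3.9,"z": 2.4,"ax": 0,"ay": 0,"az": 0.15},{"gripper": 196,"x": -20,"y": -4.8,"z": 3.8,"ax": 0,"ay": 0,"az": 0.2},{"gripper": 196,"x": -25,"y": -5.8,"z": 5.5,"ax": 0,"ay": 0,"az": 0.24},{"gripper": 196,"x": -30,"y": -6.9,"z": 7.4,"ax": 0,"ay": 0,"az": 0.28},{"gripper": 196,"x": -33.2,"y": -7.6,"z": 8.6,"ax": 0,"ay": 0,"az": 0.3},{"gripper": 196,"x": -33.2,"y": -7.6,"z": 8.6,"ax": 0,"ay": 0,"az": 0.3},{"gripper": 196,"x": -33.2,"y": -7.6,"z": 8.6,"ax": 0,"ay": 0,"az": 0.3}])

```text
t: 2.72
position: [0.5865, -0.4029, 0.1505]
eef_rot: [0.646, 0.763, 0.0, -0.0]
wrist_force: [0.4, -0.2, 0.2]
width: 0.0202
```

```bash
python3 - <<'E'
from h import *
s=bot.read_state();print(s['t'],s['position'],s['eef_rot'])
im=imaging.get_image('wrist');cv2.imwrite('pics/w1.png',im)
np.save('w1.npy',np.r_[s['position'],s['eef_rot']])
E
```

```text
2.725 [ 0.5865 -0.4029  0.1505] [ 0.6463  0.7631  0.0001 -0.0004]
```

View pics/w1.png

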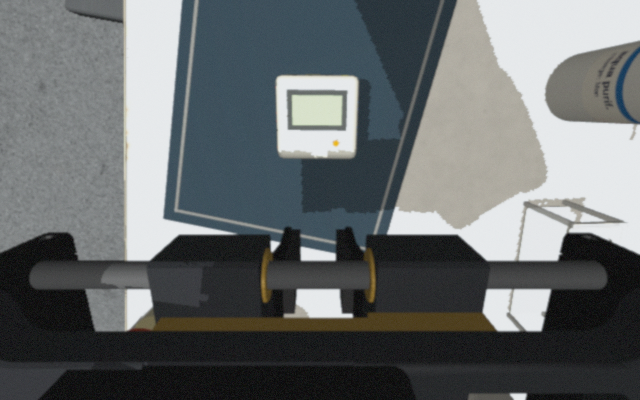

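```bash
python3 - <<'E'
from h import *
im=cv2.imread('pics/w1.png');v=np.load('w1.npy')
m=imaging.camera_model('wrist');Tt=np.eye(4);Tt[:3,:3]=R.from_quat(v[3:]).as_matrix();Tt[:3,3]=v[:3];T=Tt@np.array(m['hand_eye'])
g=cv2.cvtColor(im,cv2.COLOR_BGR2HSV)
mk=((g[...,2]>170)&(g[...,1]<60)).astype(np.uint8);mk[:60]=0;mk[180:]=0;mk[:,:260]=0;mk[:,370:]=0
cs,_=cv2.findContours(mk,0,2);c=max(cs,key=cv2.contourArea);r=cv2.minAreaRect(c);print(r)
b=cv2.boxPoints(r)
P=np.array([ray('wrist',*q,.065,m,T) for q in b]);print(P,P.mean(0))
for i in range(4):
    d=P[(i+1)%4]-P[i];print(np.linalg.norm(d),np.degrees(np.arctan2(d[1],d[0])))
c=P.mean(0)[:2]
d=Tt[:3,:3].T@(np.r_[c,0.065]-v[:3]);print('cube top centre in tool cm',d*100)
E
```

```text
((316.5, 116.5), (81.0, 81.0), 90.0)
[[ 0.5393 -0.3101  0.065 ]
 [ 0.5997 -0.2999  0.065 ]
 [ 0.612  -0.3602  0.065 ]
 [ 0.5472 -0.371   0.065 ]] [ 0.5745 -0.3353  0.065 ]
0.061274188451037014 9.507669371386596
0.06145949152553957 -78.51749277588672
0.06565990126023995 -170.5029724089826
0.06145265091532098 97.39280895815303
cube top centre in tool cm [ 6.8639 -0.0607  8.5495]
```

Call:
arm_command(series=[{"gripper": 196,"x": 0,"y": -0.1,"z": 4,"ax": 0,"ay": 0,"az": 0},{"gripper": 196,"x": 0,"y": -0.1,"z": 7,"ax": 0,"ay": 0,"az": 0},{"gripper": 196,"x": 0,"y": -0.1,"z": 9,"ax": 0,"ay": 0,"az": 0},{"gripper": 196,"x": 0,"y": -0.1,"z": 9.7,"ax": 0,"ay": 0,"az": 0},{"gripper": 196,"x": 0.5,"y": -0.1,"z": 9.7,"ax": 0,"ay": 0,"az": 0},{"gripper": 196,"x": 1,"y": -0.1,"z": 9.7,"ax": 0,"ay": 0,"az": 0},{"gripper": 196,"x": 1.5,"y": -0.1,"z": 9.7,"ax": 0,"ay": 0,"az": 0},{"gripper": 196,"x": 2,"y": -0.1,"z": 9.7,"ax": 0,"ay": 0,"az": 0},{"gripper": 196,"x": 2,"y": -0.1,"z": 9.7,"ax": 0,"ay": 0,"az": 0}])

```text
t: 3.9
position: [0.5824, -0.3834, 0.0539]
eef_rot: [0.646, 0.763, 0.0, 0.0]
wrist_force: [0.2, -0.5, 0.3]
width: 0.0201
```

```bash
python3 - <<'E'
from h import *
s=bot.read_state();print(s['t'],s['position'],s['eef_rot'])
im=imaging.get_image('side');cv2.imwrite('pics/s2.png',cv2.resize(im[140:330,255:375],None,fx=3,fy=3,interpolation=cv2.INTER_CUBIC))
E
```

```text
3.9 [ 0.5824 -0.3834  0.0539] [0.6462 0.7632 0.0002 0.0001]
```

View pics/s2.png

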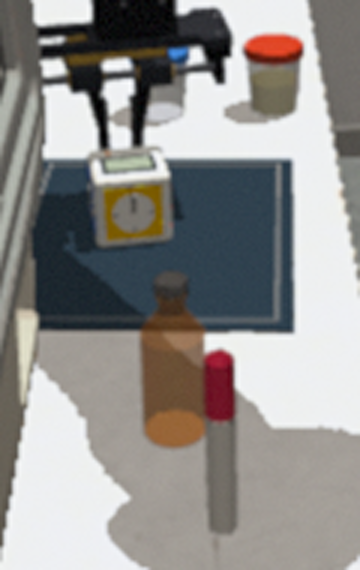

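Call:
arm_command(series=[{"gripper": 196,"x": 0.3,"y": 0,"z": 0,"ax": 0,"ay": 0,"az": 0},{"gripper": 196,"x": 0.6,"y": 0,"z": 0,"ax": 0,"ay": 0,"az": 0},{"gripper": 196,"x": 0.8,"y": 0,"z": 0,"ax": 0,"ay": 0,"az": 0},{"gripper": 196,"x": 1.0,"y": 0,"z": 0,"ax": 0,"ay": 0,"az": 0},{"gripper": 196,"x": 1.2,"y": 0,"z": 0,"ax": 0,"ay": 0,"az": 0},{"gripper": 196,"x": 1.4,"y": 0,"z": 0,"ax": 0,"ay": 0,"az": 0},{"gripper": 196,"x": 1.6,"y": 0,"z": 0,"ax": 0,"ay": 0,"az": 0},{"gripper": 196,"x": 1.8,"y": 0,"z": 0,"ax": 0,"ay": 0,"az": 0}])

```text
t: 4.95
position: [0.5792, -0.3662, 0.0538]
eef_rot: [0.646, 0.763, -0.0, 0.0]
wrist_force: [0.0, -3.0, 1.6]
width: 0.0201
```

```bash
python3 - <<'E'
from h import *
s=bot.read_state();print(s['t'],s['position'],s['wrist_force'])
im=imaging.get_image('side');cv2.imwrite('pics/s3.png',cv2.resize(im[140:330,255:375],None,fx=3,fy=3,interpolation=cv2.INTER_CUBIC))
E
```

```text
4.95 [ 0.5792 -0.3662  0.0538] [ 0.0095 -3.0373  1.6085]
```

View pics/s3.png

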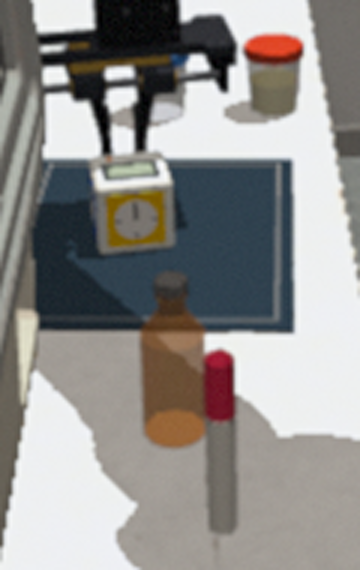

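Call:
arm_command(series=[{"gripper": 196,"x": 0.2,"y": 0,"z": 0,"ax": 0,"ay": 0,"az": 0},{"gripper": 196,"x": 0.4,"y": 0,"z": 0,"ax": 0,"ay": 0,"az": 0},{"gripper": 196,"x": 0.6,"y": 0,"z": 0,"ax": 0,"ay": 0,"az": 0},{"gripper": 196,"x": 0.8,"y": 0,"z": 0,"ax": 0,"ay": 0,"az": 0}])

```text
t: 5.5
position: [0.5779, -0.3582, 0.0537]
eef_rot: [0.646, 0.763, -0.0, 0.0]
wrist_force: [-0.0, -2.9, 1.3]
width: 0.02
```

```bash
python3 - <<'E'
from h import *
s=bot.read_state();print(s['t'],s['position'],s['wrist_force'])
im=imaging.get_image('side');cv2.imwrite('pics/s4.png',cv2.resize(im[140:330,255:375],None,fx=3,fy=3,interpolation=cv2.INTER_CUBIC))
E
```

```text
5.5 [ 0.5779 -0.3582  0.0537] [-0.0314 -2.8751  1.3197]
```

View pics/s4.png

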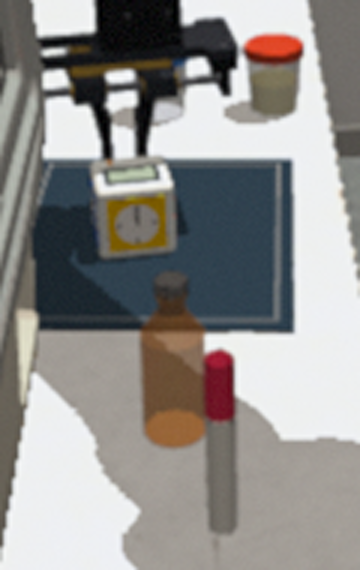

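Call:
arm_command(series=[{"gripper": 196,"x": 0.25,"y": 0,"z": -0.25,"ax": 0,"ay": 0,"az": 0},{"gripper": 196,"x": 0.5,"y": 0,"z": -0.5,"ax": 0,"ay": 0,"az": 0},{"gripper": 196,"x": 0.8,"y": 0,"z": -0.75,"ax": 0,"ay": 0,"az": 0},{"gripper": 196,"x": 1.05,"y": 0,"z": -1.0,"ax": 0,"ay": 0,"az": 0}])

```text
t: 6.05
position: [0.5762, -0.3478, 0.064]
eef_rot: [0.646, 0.763, 0.0, 0.0]
wrist_force: [1.0, -1.9, 1.6]
width: 0.0203
```

```bash
python3 - <<'E'
from h import *
s=bot.read_state();print(s['t'],s['position'],s['wrist_force'])
im=imaging.get_image('side');cv2.imwrite('pics/s5.png',cv2.resize(im[140:330,255:375],None,fx=3,fy=3,interpolation=cv2.INTER_CUBIC))
E
```

```text
6.05 [ 0.5762 -0.3478  0.064 ] [ 0.9745 -1.8832  1.6341]
```

View pics/s5.png

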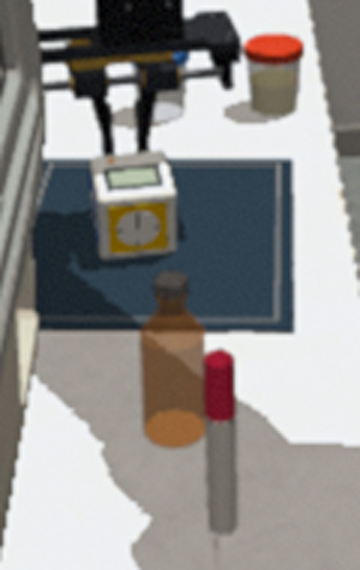

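Call:
arm_command(series=[{"gripper": 196,"x": 0.25,"y": 0,"z": -0.25,"ax": 0,"ay": 0,"az": 0},{"gripper": 196,"x": 0.5,"y": 0,"z": -0.5,"ax": 0,"ay": 0,"az": 0},{"gripper": 196,"x": 0.8,"y": 0,"z": -0.7,"ax": 0,"ay": 0,"az": 0},{"gripper": 196,"x": 1.1,"y": 0,"z": -0.9,"ax": 0,"ay": 0,"az": 0},{"gripper": 196,"x": 1.4,"y": 0,"z": -1.1,"ax": 0,"ay": 0,"az": 0}])

```text
t: 6.72
position: [0.5738, -0.3338, 0.0747]
eef_rot: [0.646, 0.763, 0.0, -0.0]
wrist_force: [0.9, 0.4, -0.1]
width: 0.0201
```

```bash
python3 - <<'E'
from h import *
s=bot.read_state();print(s['t'],s['position'],s['wrist_force'])
im=imaging.get_image('side');cv2.imwrite('pics/s6.png',cv2.resize(im[140:330,255:375],None,fx=3,fy=3,interpolation=cv2.INTER_CUBIC))
E
```

```text
6.725 [ 0.5738 -0.3338  0.0747] [ 0.8686  0.3641 -0.0942]
```

View pics/s6.png

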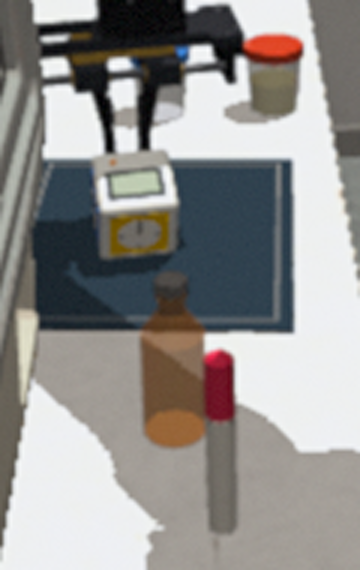

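Call:
arm_command(series=[{"gripper": 196,"x": 0.3,"y": 0,"z": -0.1,"ax": 0,"ay": 0,"az": 0},{"gripper": 196,"x": 0.6,"y": 0,"z": -0.2,"ax": 0,"ay": 0,"az": 0},{"gripper": 196,"x": 0.9,"y": 0,"z": -0.3,"ax": 0,"ay": 0,"az": 0},{"gripper": 196,"x": 1.2,"y": 0,"z": -0.4,"ax": 0,"ay": 0,"az": 0}])

```text
t: 7.28
position: [0.5721, -0.3226, 0.0792]
eef_rot: [0.647, 0.763, -0.0, 0.0]
wrist_force: [-0.4, -2.0, 3.8]
width: 0.0201
```

```bash
python3 - <<'E'
from h import *
s=bot.read_state();print(s['t'],s['position'],s['wrist_force'])
im=imaging.get_image('side');cv2.imwrite('pics/s7.png',cv2.resize(im[140:330,255:375],None,fx=3,fy=3,interpolation=cv2.INTER_CUBIC))
E
```

```text
7.275 [ 0.5721 -0.3226  0.0792] [-0.3844 -1.9816  3.8086]
```

View pics/s7.png

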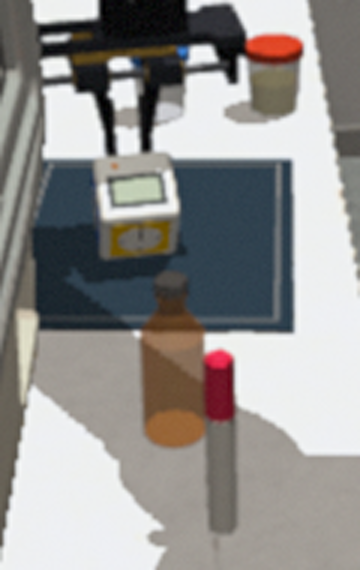

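Call:
arm_command(series=[{"gripper": 196,"x": 0.25,"y": 0,"z": -0.2,"ax": 0,"ay": 0,"az": 0},{"gripper": 196,"x": 0.5,"y": 0,"z": -0.3,"ax": 0,"ay": 0,"az": 0},{"gripper": 196,"x": 0.75,"y": 0,"z": -0.4,"ax": 0,"ay": 0,"az": 0},{"gripper": 196,"x": 1.0,"y": 0,"z": -0.45,"ax": 0,"ay": 0,"az": 0},{"gripper": 196,"x": 1.25,"y": 0,"z": -0.5,"ax": 0,"ay": 0,"az": 0},{"gripper": 196,"x": 1.5,"y": 0,"z": -0.55,"ax": 0,"ay": 0,"az": 0}])

```text
t: 8.07
position: [0.5694, -0.3073, 0.0841]
eef_rot: [0.646, 0.763, -0.0, -0.0]
wrist_force: [-1.2, -0.2, 0.1]
width: 0.02
```

```bash
python3 - <<'E'
from h import *
s=bot.read_state();print(s['t'],s['position'],s['wrist_force'])
im=imaging.get_image('side');cv2.imwrite('pics/s8.png',cv2.resize(im[140:330,255:375],None,fx=3,fy=3,interpolation=cv2.INTER_CUBIC))
E
```

```text
8.075 [ 0.5694 -0.3073  0.0841] [-1.1657 -0.1689  0.128 ]
```

View pics/s8.png

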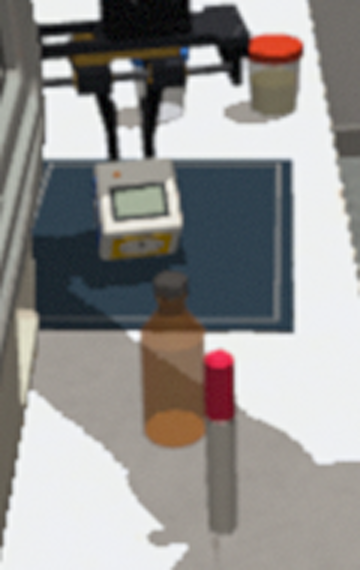

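Call:
arm_command(series=[{"gripper": 196,"x": 0.25,"y": 0,"z": -0.05,"ax": 0,"ay": 0,"az": 0},{"gripper": 196,"x": 0.5,"y": 0,"z": -0.1,"ax": 0,"ay": 0,"az": 0},{"gripper": 196,"x": 0.75,"y": 0,"z": -0.1,"ax": 0,"ay": 0,"az": 0},{"gripper": 196,"x": 1.0,"y": 0,"z": -0.1,"ax": 0,"ay": 0,"az": 0},{"gripper": 196,"x": 1.0,"y": 0,"z": -0.1,"ax": 0,"ay": 0,"az": 0}])

```text
t: 8.75
position: [0.5679, -0.2974, 0.0852]
eef_rot: [0.646, 0.763, 0.0, -0.0]
wrist_force: [0.3, 0.2, 0.1]
width: 0.0205
```

```bash
python3 - <<'E'
from h import *
s=bot.read_state();print(s['t'],s['position'],s['wrist_force'])
im=imaging.get_image('side');cv2.imwrite('pics/s9.png',cv2.resize(im[140:330,255:375],None,fx=3,fy=3,interpolation=cv2.INTER_CUBIC))
E
```

```text
8.75 [ 0.5679 -0.2974  0.0852] [0.2837 0.1676 0.1276]
```

View pics/s9.png

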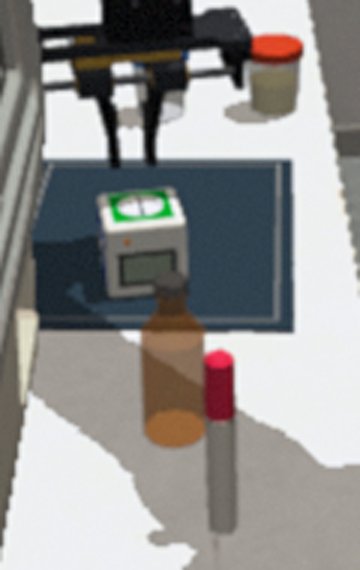

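Tipped: the green panel is on top, with the display facing +y. Next I retreat straight up and back, then check.

Call:
arm_command(series=[{"gripper": 196,"x": -1.5,"y": 0,"z": -1,"ax": 0,"ay": 0,"az": 0},{"gripper": 196,"x": -3,"y": 0,"z": -3.5,"ax": 0,"ay": 0,"az": 0},{"gripper": 196,"x": -4.5,"y": 0,"z": -6.5,"ax": 0,"ay": 0,"az": 0},{"gripper": 196,"x": -6,"y": 0,"z": -10,"ax": 0,"ay": 0,"az": 0},{"gripper": 196,"x": -8,"y": 0,"z": -12,"ax": 0,"ay": 0,"az": 0},{"gripper": 196,"x": -8,"y": 0,"z": -12,"ax": 0,"ay": 0,"az": 0},{"gripper": 196,"x": -8,"y": 0,"z": -12,"ax": 0,"ay": 0,"az": 0}])

```text
t: 9.68
position: [0.5806, -0.3764, 0.2044]
eef_rot: [0.647, 0.763, -0.0, -0.001]
wrist_force: [0.3, 0.5, -0.3]
width: 0.0204
```

```bash
python3 - <<'E'
from h import *
s=bot.read_state();print(s['t'],s['position'],s['wrist_force'])
im=imaging.get_image('side');im2=imaging.get_image('side');w=imaging.get_image('wrist');t=imaging.get_image('top')
cv2.imwrite('pics/s10.png',cv2.resize(im2[140:330,255:375],None,fx=3,fy=3,interpolation=cv2.INTER_CUBIC));cv2.imwrite('pics/w10.png',w)
s0=cv2.imread('pics/side0.png')
def cen(im,f):
    g=cv2.cvtColor(im,cv2.COLOR_BGR2HSV)[140:330,270:375];m=f(g);y,x=np.nonzero(m);return (x.mean().round(2),y.mean().round(2),len(x))
fs={'blue':lambda g:(abs(g[...,0].astype(int)-107)<10)&(g[...,1]>170)&(g[...,2]>100),'red':lambda g:((g[...,0]<8))&(g[...,1]>180)&(g[...,2]>120),'pink':lambda g:(g[...,0]>168)&(g[...,1]>150),'amb':lambda g:(abs(g[...,0].astype(int)-12)<4)&(g[...,1]>90)&(g[...,1]<220)}
for k,f in fs.items(): print(k,cen(s0,f),cen(im2,f))
m=imaging.camera_model('wrist');Tt=np.eye(4);Tt[:3,:3]=R.from_quat(s['eef_rot']).as_matrix();Tt[:3,3]=s['position'];T=Tt@np.array(m['hand_eye'])
g=cv2.cvtColor(w,cv2.COLOR_BGR2HSV)
for nm,i in(('w',w),):
    g=cv2.cvtColor(i,cv2.COLOR_BGR2HSV);mk=(abs(g[...,0].astype(int)-65)<15)&(g[...,1]>150)&(g[...,2]>80)
    r=cv2.minAreaRect(np.argwhere(mk)[:,::-1].astype(np.float32));print(r,ray('wrist',*r[0],.067,m,T))
E
```

```text
9.675 [ 0.5806 -0.3764  0.2044] [ 0.3436  0.5343 -0.3227]
blue (np.float64(38.53), np.float64(16.78), 87) (np.float64(38.53), np.float64(16.78), 87)
red (np.float64(75.88), np.float64(15.06), 102) (np.float64(75.83), np.float64(15.09), 103)
pink (np.float64(57.56), np.float64(128.21), 185) (np.float64(57.53), np.float64(128.38), 194)
amb (np.float64(42.02), np.float64(125.33), 626) (np.float64(41.92), np.float64(125.07), 846)
((318.0, 51.0), (56.0, 52.0), 90.0) [ 0.5605 -0.2524  0.067 ]
```

View pics/s10.png

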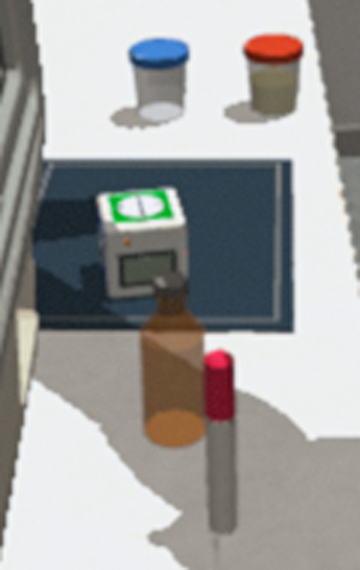

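View pics/w10.png

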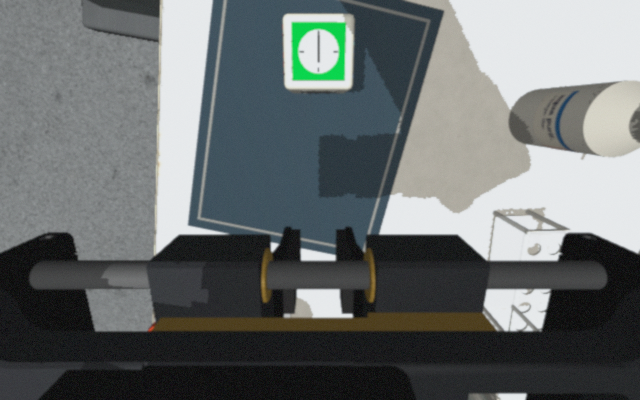

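The green side is up (wrist pixel 318,51), and the timer lies flat at about (0.56, -0.25), well inside the mat. The bystanders haven't moved, and the arm is clear of everything.

```bash
python3 -c "
from bench import bot
print(bot.close_job())"
```

```text
the job is handed in; nothing more can be done
None
```

The flip timer is tipped over: its green side points straight up and it lies flat on the mat. I pushed it over with the fingertips only and handed the job in at about 10 s on the robot's clock.

- **The push:** the first level push slid the timer about 18 mm across the mat without tipping it. I then raised the fingertips along the tipping arc as they pushed, and it went over about its lower edge. The wrist force I read after each move stayed below about 5 N.
- **Timer:** the last wrist image puts its centre at about (0.56, -0.25) m. That leaves roughly 40 mm between its side and the nearest mat edge. It looked flat and square, and in the same place in the side images before and after the arm withdrew.
- **Bystanders:** the cups' and marker's colour centroids in the side view match the start picture to within 0.2 px. The vial's matches to within 0.3 px, but its mask area changed with the arm's shadow, so that check is weaker.
- **Arm:** it stood clear, about 0.2 m above the desk, and was touching nothing at hand-in.

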